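# Nest the teak dice cups in the packing tray

## Robot

A 6-joint arm with a two-finger parallel gripper is mounted at the origin on the work surface. World frame = base frame: x ahead of the robot, y to its left, z up, the work surface at z = 0. Lengths are in m, angles in rad, forces in N, time in s.
With the tool pointing down it reaches from about 0.35 to 0.925 m from the base axis. Payload 6.4 kg.
Tool frame: the origin (TCP) lies on the mounting face of the last link; the fingertips stand 199 mm ahead of it and the grasp point (between the pads) lies 180 mm ahead of it (robot.pinch_z is the distance from the TCP to the grasp point, in m); x points along the fingers, z is the direction in which the jaws open and shut, and the axes are right-handed (so a half turn about x gives the same grasp; the last joint's range is limited). The gripper opens to 94 mm and grips with 3 to 60 N. Pads are 16 mm wide; open, the fingers measure 119 mm over their backs; the gripper's body (75 mm by 177 mm) begins 78 mm behind the grasp point.
Start: joints at [-1.446, 0.245, 1.558, -0, 1.339, -0.174], TCP at [0.191, -0.621, 0.405] pointing down, gripper open.
Joint ranges: [-3.13, 3.13], [-1.02, 2.26], [0.13, 2.54], [-0.95, 4.09], [0.21, 2.88], [-2.74, 2.74]. Speed limits (rad/s): [2.57, 2.57, 3.14, 3.14, 3.14, 3.14].

## Interface

Orientations are given as a unit quaternion [w, x, y, z].
In Python, from station import monitor, optics, job, robot gives the robot as it stands.
- The arm moves only by the tool send_rows, never from a script. Its argument "series" is a list of rows, each a list of 3 entries, a list of its own where there are three numbers: the finger opening in m, from 0 to 0.094, then the shift along the tool's x, y, z in m, then the turn, a rotation vector about the tool's x, y, z in degrees. In form: [[fingers, [tx, ty, tz], [ax, ay, az]], ...]. A call has 1 to 10 rows; each row shifts and turns the pose as measured when the row begins, along the tool's axes as they then stand; what a row does not reach is not made up. A row lasts 1/12 s, in which the tool goes at most 41.7 mm and 7.16 degrees, less where a joint would pass 70% of its speed; a pose out of reach is approached as far as the arm can. A call is refused whole if a number of a shift passes 0.0417 or a number of a turn 7.16, either way. A call with a gripper value outside its range is refused whole. The fingers move at their own pace and stop on an object; "newtons" is the grip in N (left out, the last holds). Time passes only in rows, so rows that do not move let the fingers close. It gives the time, the measured TCP pose, the force and the opening at its end, in the units of the state.
- monitor.read_state(): the state, without advancing time (a new reading comes with each control period).
- optics.read_camera(name): name is "scene" or "top" or "wrist"; returns a dict with "pixels" (420x560x3 uint8, blue, green, red), "z_map" (420x560 float32, m along the optical axis (not along the pixel's ray), 0 where there is no reading), "intrinsics" (3x3 intrinsics, pixels), "extrinsics" (4x4, takes a point from camera to world coordinates); the wrist camera has in their place "tool_from_camera" (4x4, takes a point from camera to tool coordinates, whose origin is the TCP and whose axes are the tool frame's). Camera axes: x right, y down, z forward; pixel columns grow to the right and rows downward; lengths in m; the calibration is good to about 2 mm. The wrist camera is an equidistant fisheye: a pixel r from the principal point sees the ray r / f radians off the axis. A picture is of the moment at which its call begins: read the wrist's pose just before it.
- job.hand_in(): hands the job in, once; it reports no verdict.
The state is a dict: "time_s": time; "qpos": joint angles; "joint_velocities": joint speeds; "joint_efforts": joint torques, N m; "eef_pos": TCP position; "tool_rot": TCP orientation; "force": force on the tool from outside, world axes, zero at the start; "torque": the same for the moment, N m; "grip_width": finger opening in m.
Only numpy, scipy, OpenCV 4.12 (cv2) and the standard library are available. Lean on these libraries where they do the work, as an engineer would, in place of code of your own. Each camera call takes 0.05 s, during which the arm holds its last target.

## Task

Pack the three shouldered teak dice cups for the stall: stand the tallest upright in the shallow steel tray and let go, then nest the middle-sized one in it, then the shortest in that, each seated down on its shoulder so they make one straight stack. Lower each cup into place rather than dropping it, knock none over, and leave the straight-sided teak pot, the steel square and the backgammon checker where they are.

Things in the scene. Friction and masses are not known exactly. Their poses are not given: they have to be found in the camera images.
- tall_mid (a point): Centre (half-way up, 62.5 mm above its bottom) of the tallest dice cup, 125 mm high, 100 to 165 g; z up its axis. Plain turned teak: solid foot 52 mm wide (bevelled to 44 mm over its lowest 8 mm) up to 35 mm, 45 degree shoulder from 35 to 42 mm up, straight body 66 mm wide to the rim; open bore 58 mm wide from the rim down to 42 mm above the bottom.
- medium_mid (a point): Centre (half-way up, 52.5 mm above its bottom) of the middle-sized dice cup, 105 mm high, 95 to 160 g, otherwise the same shape as the tallest; z up its axis. Stands on the bench at the start. Nested, its foot goes 38 mm into the bore of the cup below, where its shoulder meets that rim.
- short_mid (a point): Centre (half-way up, 42.5 mm above its bottom) of the shortest dice cup, 85 mm high, 90 to 150 g, otherwise the same shape as the tallest; z up its axis. Stands on the bench at the start. Nested, its foot goes 38 mm into the bore of the cup below, where its shoulder meets that rim.
- tray_floor (a point): Centre of the inner floor of the shallow steel tray, fixed to the bench: 140 x 140 mm outside, 130 x 130 mm inside, walls 16 mm high over the bench, floor 5 mm above the bench. x and y along its sides, z up.
- pot_mid (a point): Centre (half-way up) of a straight-sided teak pot, 72 mm in diameter and 95 mm high, without foot or shoulder: not a dice cup, a bystander. It stands among the cups.
- square: Polished flat steel L-square, a bystander lying beyond the tray: arms 160 mm along its y and 110 mm along its x, 20 mm wide, 6 mm thick. Origin on its underside, between the arms.
- checker: Teak backgammon checker, a bystander lying beyond the tray, to the right, 45 mm in diameter, 10 mm thick. Origin at the centre of its underside.
There are look-alikes about, which are no part of the job. Leave any red look-alike of the part that bears medium_mid alone.

How it is judged:
By the outcome, as a careful person would: the job done as asked, in the order asked, and still so for the second after the job is handed in, with the robot touching nothing.
It also fails if it takes over 72 s, if anything falls off the work surface, if the arm or the gripper's body presses on something with over 40 N, if the wrist force passes 120 N, or if a joint passes its speed limit or range.

## Working session

There is one attempt and no reset: what is moved stays moved. The work goes in short steps, Python scripts to look and compute and a tool call to move; the robot and the scene stay as the last step left them, time stands still between calls to the robot, and variables do not carry over. Pictures are saved under pics/ and viewed, and the job is handed in when it is done.

Besides the shell and the picture viewer there is one more tool, called as name(argument=value, ...), one argument or row to a line, values as JSON. send_rows: Moves the arm, as the interface text tells. Its arguments: {"type":"object","properties":{"series":{"type":"array","items":{"type":"array"}},"newtons":{"type":"number"}},"required":["series"]}

```bash
ls; mkdir -p pics
python3 - <<'E'
from station import monitor, optics, job, robot
import cv2,numpy as np
print(monitor.read_state())
for n in ["scene","top","wrist"]:
    c=optics.read_camera(n); cv2.imwrite(f"pics/{n}0.png",c["pixels"]); np.savez(f"{n}0.npz",**c)
    print(n,c["intrinsics"],c.get("extrinsics",c.get("tool_from_camera")))
E
```

```text
pics
{'time_s': 0.0, 'qpos': array([-1.44614291e+00,  2.45773884e-01,  1.55897896e+00,  3.35299739e-05,
        1.33868530e+00, -1.74118255e-01]), 'joint_velocities': array([-2.22659311e-05, -3.10866433e-04,  1.31209499e-03, -7.34721059e-04,
       -1.17571360e-03, -2.92176728e-04]), 'joint_efforts': array([ 5.45921539e-04, -4.15839314e+01, -3.14598083e+01,  6.85607968e-02,
        3.31809791e-02, -1.24167909e-04]), 'eef_pos': array([ 0.19129423, -0.62098269,  0.40358957]), 'tool_rot': array([ 0.56840342,  0.42049853,  0.56928635, -0.41953735]), 'force': array([-0.04137873,  0.51920554,  0.34291452]), 'torque': array([-0.0348862 , -0.0311569 ,  0.07552719]), 'grip_width': 0.09414374818565852}
scene [[434.85566547   0.         274.60349519]
 [  0.         434.85566547 203.25345188]
 [  0.           0.           1.        ]] [[-0.00690047  0.78349356 -0.62136159  1.15719808]
 [ 0.99989858 -0.00233546 -0.01404913  0.00815278]
 [-0.01245857 -0.62139552 -0.78339798  0.73071348]
 [ 0.          0.          0.          1.        ]]
top [[522.35549387   0.         269.06158311]
 [  0.         522.35549387 216.42551699]
 [  0.           0.           1.        ]] [[ 0.00534886 -0.99548355  0.09478335  0.50559918]
 [-0.99987182 -0.00389375  0.01553034 -0.01478801]
 [-0.01509114 -0.09485427 -0.99537678  1.09985417]
 [ 0.          0.          0.          1.        ]]
wrist [[325.1922621    0.         276.36308977]
 [  0.         325.1922621  208.83148353]
 [  0.           0.           1.        ]] [[-6.33503454e-05 -2.51837991e-01  9.67769406e-01  2.00028282e-02]
 [-1.37561114e-04 -9.67769396e-01 -2.51837997e-01  7.43292649e-02]
 [ 9.99999989e-01 -1.49081461e-04  2.66654110e-05  6.33287624e-04]
 [ 0.00000000e+00  0.00000000e+00  0.00000000e+00  1.00000000e+00]]
```

View pics/scene0.png

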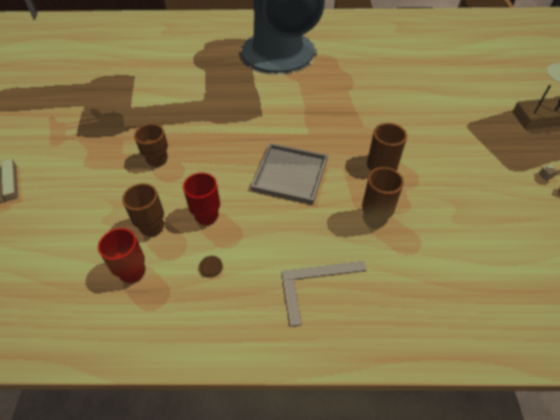

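View pics/top0.png

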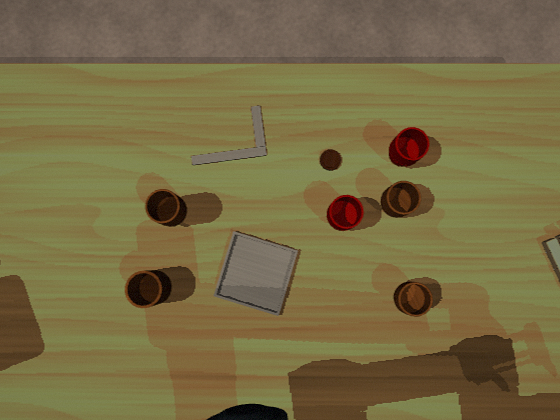

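View pics/wrist0.png

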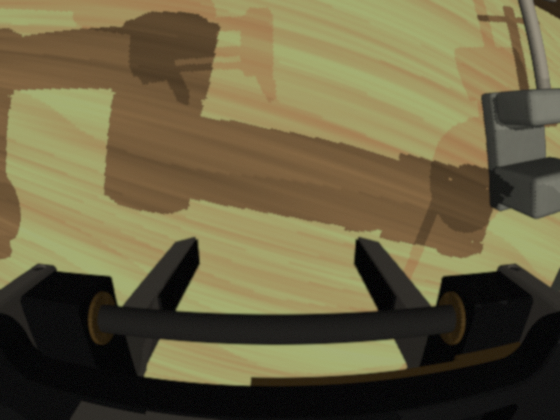

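The scene shows two tall brown cylinders to the robot's left (top px (165,207) and (148,288)). Two shorter brown cups at top px (403,199) and (413,298) and two red look-alikes at (345,212) and (408,147) are to the right. The tray is at (258,272). Next I'll measure with depth.

```bash
cat > h.py <<'E'
import numpy as np,cv2
def cloud(d):
    K=d["intrinsics"];E=d["extrinsics"];z=d["z_map"];h,w=z.shape
    u,v=np.meshgrid(np.arange(w),np.arange(h))
    P=np.stack([(u-K[0,2])/K[0,0]*z,(v-K[1,2])/K[1,1]*z,z],-1)@E[:3,:3].T+E[:3,3]
    P[z==0]=np.nan
    return P
E
python3 - <<'E'
from h import *
for n in ["top","scene"]:
    d=np.load(n+"0.npz"); P=cloud(d); z=P[...,2]
    hsv=cv2.cvtColor(d["pixels"],cv2.COLOR_BGR2HSV)
    m=((z>0.03)&(z<0.2)&(P[...,0]>0.25)&(P[...,0]<0.9)&(abs(P[...,1])<0.55)).astype(np.uint8)
    k,l,s,c=cv2.connectedComponentsWithStats(m)
    print(n,"bench z",np.nanmedian(z[(abs(z)<.03)]))
    for i in range(1,k):
        if s[i,4]<60: continue
        q=P[l==i]; zt=np.percentile(q[:,2],97); 
        r=q[q[:,2]>zt-0.006]
        (cx,cy),rad=cv2.minEnclosingCircle(r[:,:2].astype(np.float32))
        # algebraic circle fit outer points
        print(c[i].round(),s[i,4],"ztop %.4f c (%.4f,%.4f) rad %.4f"%(zt,cx,cy,rad),"hsv",np.median(hsv[l==i],0), "z pct",np.percentile(q[:,2],[2,10,50]).round(3))
E
```

```text
top bench z -0.0007124834297375093
[409. 146.] 1190 ztop 0.1055 c (0.7431,-0.2757) rad 0.0335 hsv [  1.  253.   66.5] z pct [0.038 0.04  0.067]
[401. 199.] 1140 ztop 0.1059 c (0.6383,-0.2572) rad 0.0334 hsv [ 13. 201.  52.] z pct [0.038 0.04  0.061]
[166. 208.] 1196 ztop 0.1256 c (0.6182,0.2020) rad 0.0334 hsv [ 12. 205.  40.] z pct [0.038 0.04  0.074]
[345. 213.] 1037 ztop 0.1059 c (0.6106,-0.1475) rad 0.0332 hsv [  1. 250.  86.] z pct [0.038 0.04  0.045]
[146. 289.] 821 ztop 0.0967 c (0.4613,0.2412) rad 0.0367 hsv [ 12. 200.  27.] z pct [0.032 0.04  0.08 ]
[413. 298.] 1083 ztop 0.0864 c (0.4443,-0.2806) rad 0.0333 hsv [ 13. 199.  78.] z pct [0.038 0.04  0.045]
scene bench z -0.0009134570451472812
[384. 172.] 3002 ztop 0.1238 c (0.6214,0.2016) rad 0.0336 hsv [ 13. 158.  56.] z pct [0.036 0.048 0.082]
[151. 141.] 936 ztop 0.0848 c (0.4485,-0.2817) rad 0.0346 hsv [ 13. 163.  60.] z pct [0.033 0.044 0.065]
[201. 195.] 1369 ztop 0.1045 c (0.6137,-0.1488) rad 0.0345 hsv [  1. 210.  78.] z pct [0.041 0.049 0.079]
[143. 206.] 1470 ztop 0.1049 c (0.6417,-0.2558) rad 0.0341 hsv [ 13. 163.  62.] z pct [0.042 0.05  0.079]
[121. 252.] 1728 ztop 0.1049 c (0.7462,-0.2744) rad 0.0340 hsv [  4. 202.  86.] z pct [0.041 0.046 0.078]
```

```bash
cat >> h.py <<'E'
from scipy.spatial.transform import Rotation as Ro
def R_of(s): 
    q=s["tool_rot"]; return Ro.from_quat([q[1],q[2],q[3],q[0]]).as_matrix()
def wcloud(d,s):
    K=d["intrinsics"];z=d["z_map"];h,w=z.shape
    u,v=np.meshgrid(np.arange(w),np.arange(h))
    x=(u-K[0,2])/K[0,0];y=(v-K[1,2])/K[1,1];r=np.hypot(x,y)+1e-9
    t=np.tan(np.minimum(r,1.4))
    P=np.stack([x/r*t*z,y/r*t*z,z],-1)
    T=d["tool_from_camera"];P=P@T[:3,:3].T+T[:3,3]
    W=P@R_of(s).T+s["eef_pos"]
    W[(z==0)|(r>1.3)]=np.nan
    return W
def plan(s,xyz,jaw_deg):
    """tool-frame shift to grasp-point target xyz, turn (deg) bringing jaw axis to jaw_deg (mod 180), tool x to straight down"""
    R=R_of(s); g=s["eef_pos"]+0.18*R[:,0]
    best=None
    for k in (0,180):
        a=np.radians(jaw_deg+k); z=np.array([np.cos(a),np.sin(a),0]); x=np.array([0,0,-1.]); y=np.cross(z,x)
        rv=np.degrees(Ro.from_matrix(R.T@np.stack([x,y,z],1)).as_rotvec())
        if best is None or np.linalg.norm(rv)<np.linalg.norm(best): best=rv
    tcp=np.array(xyz)+[0,0,.18]
    print("grasp now",g.round(4),"jaw deg %.1f"%np.degrees(np.arctan2(R[1,2],R[0,2])),"F",s["force"].round(2),"w %.4f t %.2f q6 %.2f"%(s["grip_width"],s["time_s"],s["qpos"][5]))
    print("world d",(tcp-s["eef_pos"]).round(4),"tool d",(R.T@(tcp-s["eef_pos"])).round(4),"turn",best.round(2))
E
python3 - <<'E'
from h import *
from station import monitor
s=monitor.read_state(); print(R_of(s).round(3))
plan(s,[.62,.202,.26],20)
d=np.load("top0.npz");im=d["pixels"];hsv=cv2.cvtColor(im,cv2.COLOR_BGR2HSV)
m=((hsv[...,1]<70)).astype(np.uint8); m[:180]=0; m[330:]=0; m[:,:200]=0; m[:,320:]=0
m=cv2.morphologyEx(m,cv2.MORPH_CLOSE,np.ones((7,7)))
k,l,st,c=cv2.connectedComponentsWithStats(m);i=1+st[1:,4].argmax()
cn=cv2.findContours((l==i).astype(np.uint8),0,2)[0][0]; print(cv2.minAreaRect(cn),st[i])
b=cv2.boxPoints(cv2.minAreaRect(cn)); K=d["intrinsics"];E=d["extrinsics"]
for h in (0.016,):
    r=np.c_[(b[:,0]-K[0,2])/K[0,0],(b[:,1]-K[1,2])/K[1,1],np.ones(4)]@E[:3,:3].T
    W=E[:3,3]+r*((h-E[2,3])/r[:,2:]); print(W.round(4),W.mean(0), np.linalg.norm(np.diff(W,axis=0),axis=1))
d=np.load("scene0.npz");P=cloud(d);hsv=cv2.cvtColor(d["pixels"],cv2.COLOR_BGR2HSV)
m=(hsv[...,1]<90)&(abs(P[...,0]-.48)<.12)&(abs(P[...,1]-.0)<.12);q=P[m]
print(q.shape,cv2.minAreaRect(q[:,:2].astype(np.float32)),np.percentile(q[:,2],[5,50,95]))
E
```

```text
[[-0.     0.956  0.294]
 [ 0.001  0.294 -0.956]
 [-1.     0.    -0.001]]
grasp now [ 0.1913 -0.6208  0.2238] jaw deg -72.9 F [-0.69  0.05  0.54] w 0.0943 t 0.15 q6 -0.17
world d [0.4287 0.823  0.0362] tool d [-0.0351  0.652  -0.6604] turn [ 8.712e+01 -8.000e-02  5.000e-02]
((255.65347290039062, 273.08856201171875), (67.55561065673828, 68.11347198486328), 16.99082374572754) [ 214  232   84   84 4577]
[[ 0.4443  0.1158  0.016 ]
 [ 0.5788  0.0764  0.016 ]
 [ 0.5384 -0.058   0.016 ]
 [ 0.4051 -0.0173  0.016 ]] [0.49164514 0.02924135 0.016     ] [0.14015373 0.14030608 0.13939829]
(3170, 3) ((0.4938320219516754, 0.025805875658988953), (0.1468539983034134, 0.1442268192768097), 73.7313232421875) [0.00197023 0.00460311 0.01542261]
```

send_rows(
  series=[
    [0.094, [0, 0.04, -0.0012], [-3.5, 0, 0]],
    [0.094, [0, 0.04, -0.0012], [-3.5, 0, 0]],
    [0.094, [0, 0.04, -0.0012], [-3.5, 0, 0]],
    [0.094, [0, 0.04, -0.0012], [-3.5, 0, 0]],
    [0.094, [0, 0.04, -0.0012], [-3.5, 0, 0]],
    [0.094, [0, 0.04, -0.0012], [-3.5, 0, 0]],
    [0.094, [0, 0.04, -0.0012], [-3.5, 0, 0]],
    [0.094, [0, 0.04, -0.0012], [-3.5, 0, 0]],
    [0.094, [0, 0.04, -0.0012], [-3.5, 0, 0]],
    [0.094, [0, 0.04, -0.0012], [-3.5, 0, 0]],
  ],
  newtons=25,
)

```text
time_s: 0.98
eef_pos: [0.5203, -0.392, 0.3995]
tool_rot: [0.669, 0.226, 0.672, -0.224]
force: [0.7, 0.3, 0.4]
grip_width: 0.0938
```

Run:
```python
from h import *
from station import monitor
s=monitor.read_state();plan(s,[.62,.202,.23],18)
```

```text
grasp now [ 0.5196 -0.3912  0.2195] jaw deg -37.1 F [0.72 0.33 0.35] w 0.0938 t 0.98 q6 -0.17
world d [0.0997 0.594  0.0105] tool d [-0.0082  0.5339 -0.279 ] turn [-55.11  -0.26  -0.23]
```

send_rows(
  series=[
    [0.094, [0, 0.0405, -0.0012], [-3.6, 0, 0]],
    [0.094, [0, 0.0405, -0.0012], [-3.6, 0, 0]],
    [0.094, [0, 0.0405, -0.0012], [-3.6, 0, 0]],
    [0.094, [0, 0.0405, -0.0012], [-3.6, 0, 0]],
    [0.094, [0, 0.0405, -0.0012], [-3.6, 0, 0]],
    [0.094, [0, 0.0405, -0.0012], [-3.6, 0, 0]],
    [0.094, [0, 0.0405, -0.0012], [-3.6, 0, 0]],
    [0.094, [0, 0.0405, -0.0012], [-3.6, 0, 0]],
    [0.094, [0, 0.0405, -0.0012], [-3.6, 0, 0]],
    [0.094, [0, 0.0405, -0.0012], [-3.6, 0, 0]],
  ],
)

```text
time_s: 1.82
eef_pos: [0.6494, -0.0037, 0.3971]
tool_rot: [0.705, -0.002, 0.71, 0.007]
force: [0.1, -0.2, 0.3]
grip_width: 0.0938
```

send_rows(
  series=[
    [0.094, [0, 0.0405, -0.0012], [-3.6, 0, 0]],
    [0.094, [0, 0.0405, -0.0012], [-3.6, 0, 0]],
    [0.094, [0, 0.0405, -0.0012], [-3.6, 0, 0]],
    [0.094, [0, 0.0405, -0.0012], [-3.6, 0, 0]],
    [0.094, [0, 0.02, -0.0005], [-2.5, 0, 0]],
    [0.094, [0, 0, 0], [0, 0, 0]],
  ],
)

```text
time_s: 2.32
eef_pos: [0.6172, 0.1876, 0.3963]
tool_rot: [0.694, -0.114, 0.7, 0.121]
force: [-0.4, -1.5, 0.0]
grip_width: 0.094
```

```bash
cat >> h.py <<'E'
def wrist_rims(name,zlo,zhi,ctr=None,rad=0.09,save=True):
    """cup rim near grasp axis by wrist depth: points with z in band, circle fit"""
    from station import monitor,optics
    s=monitor.read_state(); d=optics.read_camera("wrist")
    if save: cv2.imwrite(f"pics/{name}.png",d["pixels"])
    W=wcloud(d,s); z=W[...,2]
    g=s["eef_pos"]+0.18*R_of(s)[:,0]
    c=g if ctr is None else np.array(ctr)
    m=(z>zlo)&(z<zhi)&(np.hypot(W[...,0]-c[0],W[...,1]-c[1])<rad)
    q=W[m]
    (cx,cy),r=cv2.minEnclosingCircle(q[:,:2].astype(np.float32))
    from scipy.optimize import least_squares
    rr=np.hypot(q[:,0]-cx,q[:,1]-cy); o=q[(rr>.025)]
    f=least_squares(lambda p:np.hypot(o[:,0]-p[0],o[:,1]-p[1])-p[2],[cx,cy,r],loss="soft_l1",f_scale=.001)
    print(name,len(q),"enc (%.4f %.4f) r %.4f"%(cx,cy,r),"fit",f.x.round(4),"zmed %.4f max %.4f"%(np.median(q[:,2]),q[:,2].max()))
    return s
E
python3 - <<'E'
from h import *
s=wrist_rims("w1",.118,.135,[.62,.202])
plan(s,[.62,.202,.095],18)
E
```

```text
w1 1347 enc (0.6213 0.2024) r 0.0331 fit [0.621  0.203  0.0304] zmed 0.1246 max 0.1269
grasp now [0.6153 0.1891 0.2163] jaw deg 19.1 F [-0.42 -1.49  0.03] w 0.0940 t 2.32 q6 -0.22
world d [ 0.0028  0.0144 -0.1213] tool d [0.1213 0.0113 0.0082] turn [ 1.1  -0.42 -0.64]
```

send_rows(
  series=[
    [0.094, [0.0, 0.011, 0.0095], [1.0, -0.4, -0.6]],
    [0.094, [0.03, 0, 0], [0, 0, 0]],
    [0.094, [0, 0, 0], [0, 0, 0]],
  ],
)

```text
time_s: 2.62
eef_pos: [0.6241, 0.1977, 0.366]
tool_rot: [0.699, -0.109, 0.698, 0.108]
force: [-0.8, -0.4, -1.6]
grip_width: 0.094
```

Run:
```python
from h import *
s=wrist_rims("w2",.118,.135,[.621,.202])
plan(s,[.6212,.2024,.09],18)
```

```text
w2 1837 enc (0.6213 0.2024) r 0.0334 fit [0.621  0.2032 0.0306] zmed 0.1245 max 0.1272
grasp now [0.6244 0.1973 0.186 ] jaw deg 17.7 F [-0.78 -0.41 -1.64] w 0.0940 t 2.62 q6 -0.17
world d [-0.0029  0.0047 -0.096 ] tool d [ 0.096   0.0056 -0.0015] turn [-0.34  0.06  0.13]
```

View pics/w2.png

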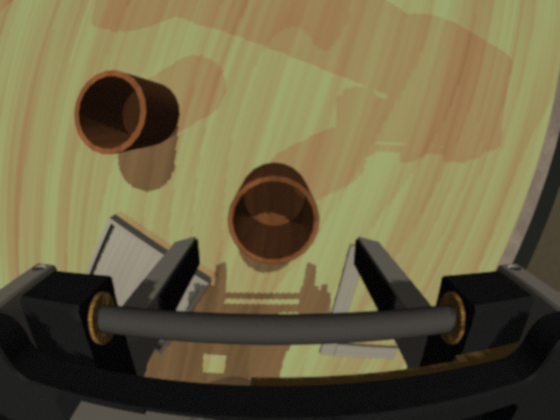

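The tall cup's rim is at px (274,215), centred between the jaws; the pot is at (110,112) and clear.

send_rows(
  series=[
    [0.094, [0.0, 0.0056, -0.0015], [0, 0, 0]],
    [0.094, [0, 0, 0], [0, 0, 0]],
    [0.094, [0.035, 0, 0], [0, 0, 0]],
    [0.094, [0.035, 0, 0], [0, 0, 0]],
    [0.094, [0.026, 0, 0], [0, 0, 0]],
    [0.094, [0, 0, 0], [0, 0, 0]],
  ],
)

```text
time_s: 3.17
eef_pos: [0.6278, 0.1985, 0.2832]
tool_rot: [0.708, -0.107, 0.69, 0.105]
force: [-0.5, -0.0, -0.9]
grip_width: 0.0936
```

Run:
```python
from h import *
from station import monitor
plan(monitor.read_state(),[.6212,.2024,.09],18)
```

```text
grasp now [0.6325 0.1987 0.1032] jaw deg 17.2 F [-0.47 -0.04 -0.92] w 0.0936 t 3.17 q6 -0.16
world d [-0.0066  0.0039 -0.0132] tool d [ 0.013   0.0057 -0.0055] turn [-0.81  1.42  0.39]
```

send_rows(
  series=[
    [0.094, [0.003, 0.0057, -0.0055], [-0.8, 1.4, 0.4]],
    [0.094, [0, 0, 0], [0, 0, 0]],
    [0.094, [0, 0, 0], [0, 0, 0]],
  ],
)

```text
time_s: 3.42
eef_pos: [0.6218, 0.2019, 0.2842]
tool_rot: [0.699, -0.11, 0.698, 0.111]
force: [0.8, 0.9, 0.1]
grip_width: 0.0938
```

Run:
```python
from h import *
from station import monitor
plan(monitor.read_state(),[.6212,.2024,.09],18)
```

```text
grasp now [0.6222 0.202  0.1042] jaw deg 18.0 F [0.82 0.88 0.11] w 0.0938 t 3.42 q6 -0.17
world d [-0.0006  0.0005 -0.0142] tool d [ 0.0142  0.0007 -0.0004] turn [-0.02  0.12 -0.01]
```

send_rows(
  series=[
    [0.094, [0.014, 0.0005, 0], [0, 0, 0]],
    [0.094, [0, 0, 0], [0, 0, 0]],
    [0.055, [0, 0, 0], [0, 0, 0]],
    [0.055, [0, 0, 0], [0, 0, 0]],
    [0.055, [0, 0, 0], [0, 0, 0]],
    [0.055, [0, 0, 0], [0, 0, 0]],
    [0.055, [0, 0, 0], [0, 0, 0]],
    [0.055, [0, 0, 0], [0, 0, 0]],
  ],
  newtons=25,
)

```text
time_s: 4.08
eef_pos: [0.6233, 0.2029, 0.2755]
tool_rot: [0.703, -0.11, 0.694, 0.111]
force: [0.8, 0.3, -0.9]
grip_width: 0.0686
```

Run:
```python
from h import *
from station import monitor
plan(monitor.read_state(),[.6212,.2024,.15],18)
```

```text
grasp now [0.6254 0.2033 0.0955] jaw deg 18.0 F [ 0.78  0.31 -0.92] w 0.0686 t 4.08 q6 -0.17
world d [-0.0021 -0.0005  0.0545] tool d [-0.0545  0.0001 -0.0016] turn [-0.    0.67  0.09]
```

send_rows(
  series=[
    [0.068, [0.003, 0, -0.0016], [0, 0.65, 0]],
    [0.06, [0, 0, 0], [0, 0, 0]],
    [0.055, [0, 0, 0], [0, 0, 0]],
    [0.055, [0, 0, 0], [0, 0, 0]],
    [0.055, [0, 0, 0], [0, 0, 0]],
  ],
)

```text
time_s: 4.5
eef_pos: [0.6224, 0.2025, 0.2735]
tool_rot: [0.699, -0.111, 0.697, 0.11]
force: [-1.3, -0.3, 0.7]
grip_width: 0.0671
```

Run:
```python
from h import *
from station import monitor
plan(monitor.read_state(),[.6212,.2024,.15],18)
```

```text
grasp now [0.6229 0.2023 0.0935] jaw deg 18.0 F [-1.35 -0.26  0.67] w 0.0671 t 4.50 q6 -0.17
world d [-0.0012 -0.0001  0.0565] tool d [-0.0565  0.0002 -0.001 ] turn [-0.01  0.14  0.11]
```

send_rows(
  series=[
    [0.055, [-0.02, 0, 0], [0, 0, 0]],
    [0.055, [-0.025, 0, 0], [0, 0, 0]],
    [0.055, [0, 0, 0], [0, 0, 0]],
  ],
)

```text
time_s: 4.75
eef_pos: [0.6213, 0.2023, 0.3164]
tool_rot: [0.697, -0.111, 0.7, 0.11]
force: [1.0, 0.6, -0.0]
grip_width: 0.0669
```

Run:
```python
from h import *
from station import monitor
plan(monitor.read_state(),[.4925,.0275,.14],18)
```

```text
grasp now [0.6206 0.2019 0.1364] jaw deg 18.0 F [ 1.01  0.58 -0.04] w 0.0669 t 4.75 q6 -0.17
world d [-0.1288 -0.1748  0.0036] tool d [-0.0027 -0.1265 -0.1765] turn [-0.01 -0.25  0.05]
```

send_rows(
  series=[
    [0.055, [0, -0.008, -0.011], [0, -0.2, 0]],
    [0.055, [0, -0.016, -0.022], [0, 0, 0]],
    [0.055, [0, -0.022, -0.031], [0, 0, 0]],
    [0.055, [0, -0.022, -0.031], [0, 0, 0]],
    [0.055, [0, -0.022, -0.031], [0, 0, 0]],
    [0.055, [0, -0.016, -0.022], [0, 0, 0]],
    [0.055, [0, -0.01, -0.015], [0, 0, 0]],
    [0.055, [0, -0.006, -0.008], [0, 0, 0]],
    [0.055, [0, 0, 0], [0, 0, 0]],
    [0.055, [0, 0, 0], [0, 0, 0]],
  ],
)

```text
time_s: 5.58
eef_pos: [0.488, 0.0281, 0.3056]
tool_rot: [0.695, -0.111, 0.701, 0.112]
force: [-0.9, 0.7, -1.7]
grip_width: 0.0665
```

Run:
```python
from h import *
from station import monitor,optics
plan(monitor.read_state(),[.4925,.0275,.14],18)
for n in ("scene","top"):
    cv2.imwrite(f"pics/{n}1.png",optics.read_camera(n)["pixels"])
```

```text
grasp now [0.4865 0.0283 0.1256] jaw deg 18.1 F [-0.9   0.65 -1.7 ] w 0.0665 t 5.58 q6 -0.49
world d [ 0.0045 -0.0006  0.0144] tool d [-0.0145 -0.002   0.004 ] turn [ 0.11 -0.43 -0.18]
```

View pics/scene1.png

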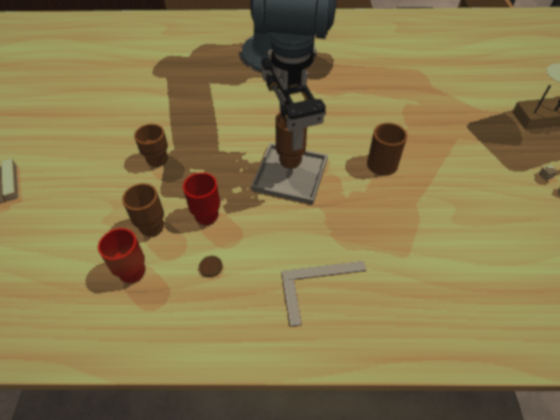

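The cup hangs over the tray (px (290,150)) and looks upright. I'll trim the tilt and position, then lower it.

send_rows(
  series=[
    [0.055, [0, -0.002, 0.004], [0, -0.4, 0]],
    [0.055, [0, 0, 0], [0, 0, 0]],
    [0.055, [0.012, 0, 0], [0, 0, 0]],
    [0.055, [0.007, 0, 0], [0, 0, 0]],
    [0.055, [0, 0, 0], [0, 0, 0]],
  ],
)

```text
time_s: 6.1
eef_pos: [0.4963, 0.0307, 0.287]
tool_rot: [0.699, -0.113, 0.697, 0.114]
force: [-0.4, -0.3, -1.3]
grip_width: 0.0668
```

Run:
```python
from h import *
from station import monitor,optics
plan(monitor.read_state(),[.4925,.0275,.0985],18)
```

```text
grasp now [0.4968 0.0313 0.107 ] jaw deg 18.5 F [-0.44 -0.33 -1.27] w 0.0668 t 6.10 q6 -0.49
world d [-0.0038 -0.0032 -0.0085] tool d [ 0.0085 -0.0018 -0.0047] turn [ 0.48  0.21 -0.12]
```

send_rows(
  series=[
    [0.055, [0.003, -0.0018, -0.0047], [0.4, 0.2, 0]],
    [0.055, [0.002, 0, 0], [0, 0, 0]],
    [0.055, [0.002, 0, 0], [0, 0, 0]],
    [0.055, [0, 0, 0], [0, 0, 0]],
  ],
)

```text
time_s: 6.43
eef_pos: [0.4926, 0.0278, 0.2796]
tool_rot: [0.698, -0.111, 0.699, 0.112]
force: [0.7, 0.2, -0.5]
grip_width: 0.0669
```

Run:
```python
from h import *
from station import monitor,optics
plan(monitor.read_state(),[.4925,.0275,.0985],18)
```

```text
grasp now [0.4924 0.0281 0.0996] jaw deg 18.1 F [ 0.66  0.17 -0.53] w 0.0669 t 6.43 q6 -0.49
world d [-0.0001 -0.0003 -0.0011] tool d [ 0.0011 -0.0002 -0.0002] turn [ 0.11 -0.02 -0.12]
```

send_rows(
  series=[
    [0.055, [0.0015, 0, 0], [0, 0, 0]],
    [0.055, [0.001, 0, 0], [0, 0, 0]],
    [0.055, [0.001, 0, 0], [0, 0, 0]],
    [0.055, [0, 0, 0], [0, 0, 0]],
  ],
)

```text
time_s: 6.77
eef_pos: [0.4934, 0.0274, 0.279]
tool_rot: [0.698, -0.111, 0.698, 0.112]
force: [0.2, 0.2, -0.8]
grip_width: 0.067
```

Run:
```python
from h import *
from station import monitor,optics
plan(monitor.read_state(),[.4925,.0275,.0985],18)
```

```text
grasp now [0.4933 0.0276 0.099 ] jaw deg 18.1 F [ 0.2   0.16 -0.77] w 0.0670 t 6.77 q6 -0.49
world d [-0.0009  0.0001 -0.0005] tool d [ 0.0005  0.0003 -0.0008] turn [ 0.11 -0.02 -0.07]
```

send_rows(
  series=[
    [0.055, [0.002, 0, 0], [0, 0, 0]],
    [0.055, [0.002, 0, 0], [0, 0, 0]],
    [0.055, [0.002, 0, 0], [0, 0, 0]],
  ],
)

```text
time_s: 7.02
eef_pos: [0.4948, 0.027, 0.2784]
tool_rot: [0.697, -0.112, 0.699, 0.111]
force: [-7.1, 0.1, 15.3]
grip_width: 0.0668
```

Run:
```python
from h import *
from station import monitor,optics
plan(monitor.read_state(),[.4925,.0275,.0985],18)
```

```text
grasp now [0.4943 0.0268 0.0984] jaw deg 18.2 F [-7.06  0.14 15.26] w 0.0668 t 7.02 q6 -0.49
world d [-0.0023  0.0005  0.0001] tool d [-0.0001  0.0012 -0.002 ] turn [ 0.16 -0.15 -0.  ]
```

Contact at 15 N, so it's seated on the tray floor at the expected height. I'll ease off and release.

send_rows(
  series=[
    [0.055, [-0.0005, 0, -0.001], [0, 0, 0]],
    [0.075, [0, 0, 0], [0, 0, 0]],
    [0.094, [0, 0, 0], [0, 0, 0]],
    [0.094, [0, 0, 0], [0, 0, 0]],
    [0.094, [0, 0, 0], [0, 0, 0]],
    [0.094, [0, 0, 0], [0, 0, 0]],
    [0.094, [0, 0, 0], [0, 0, 0]],
  ],
)

```text
time_s: 7.6
eef_pos: [0.4944, 0.0265, 0.2795]
tool_rot: [0.698, -0.112, 0.698, 0.111]
force: [0.6, -0.3, -0.9]
grip_width: 0.0937
```

Run:
```python
from h import *
from station import monitor,optics
plan(monitor.read_state(),[.4925,.0275,.26],18)
```

```text
grasp now [0.4945 0.0263 0.0995] jaw deg 18.1 F [ 0.56 -0.3  -0.88] w 0.0937 t 7.60 q6 -0.49
world d [-0.0019  0.001   0.1605] tool d [-0.1605  0.0013 -0.0014] turn [0.15 0.01 0.08]
```

send_rows(
  series=[
    [0.094, [-0.015, 0, -0.0014], [0, 0, 0]],
    [0.094, [-0.02, 0, 0], [0, 0.1, 0]],
    [0.094, [-0.025, 0, 0], [0, 0, 0]],
    [0.094, [-0.03, 0, 0], [0, 0, 0]],
    [0.094, [-0.03, 0, 0], [0, 0, 0]],
    [0.094, [-0.02, 0, 0], [0, 0, 0]],
    [0.094, [0, 0, 0], [0, 0, 0]],
    [0.094, [0, 0, 0], [0, 0, 0]],
  ],
)

```text
time_s: 8.27
eef_pos: [0.4922, 0.0264, 0.422]
tool_rot: [0.695, -0.111, 0.701, 0.112]
force: [0.3, 0.2, -1.4]
grip_width: 0.0941
```

Run:
```python
from h import *
from station import monitor,optics
s=wrist_rims("w3",.122,.138,[.4935,.027])
plan(s,[.64,-.2565,.25],45)
plan(s,[.64,-.2565,.25],-22)
```

```text
w3 1256 enc (0.4939 0.0271) r 0.0333 fit [0.4934 0.0278 0.0306] zmed 0.1295 max 0.1319
grasp now [0.4908 0.0264 0.242 ] jaw deg 18.1 F [ 0.26  0.22 -1.39] w 0.0941 t 8.27 q6 -0.49
world d [ 0.1478 -0.2829  0.008 ] tool d [-0.0092 -0.3149  0.0523] turn [-26.86  -0.41  -0.23]
grasp now [0.4908 0.0264 0.242 ] jaw deg 18.1 F [ 0.26  0.22 -1.39] w 0.0941 t 8.27 q6 -0.49
world d [ 0.1478 -0.2829  0.008 ] tool d [-0.0092 -0.3149  0.0523] turn [ 4.014e+01 -4.800e-01  4.000e-02]
```

View pics/w3.png

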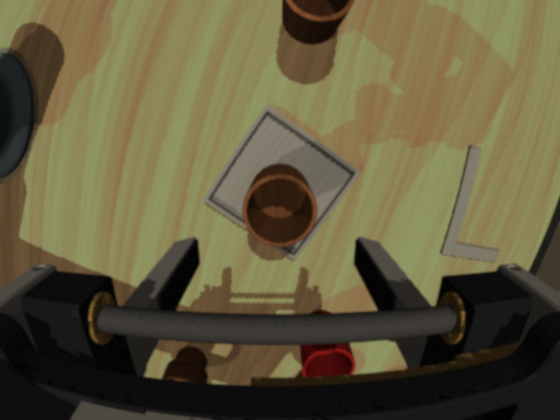

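The tall cup stands in the tray at px (280,205). Its rim height is 0.1295 against 0.130 expected, with its centre at (0.4937, 0.0272). Next is the middle cup.

send_rows(
  series=[
    [0.094, [0, -0.0349, 0.0059], [-3, -0.4, 0]],
    [0.094, [0, -0.0352, 0.0041], [-3, 0, 0]],
    [0.094, [0, -0.0354, 0.0022], [-3, 0, 0]],
    [0.094, [0, -0.0354, 0.0004], [-3, 0, 0]],
    [0.094, [0, -0.0354, -0.0015], [-3, 0, 0]],
    [0.094, [0, -0.0353, -0.0034], [-3, 0, 0]],
    [0.094, [0, -0.035, -0.0052], [-3, 0, 0]],
    [0.094, [0, -0.0347, -0.007], [-3, 0, 0]],
    [0.094, [0, -0.0343, -0.0088], [-3, 0, 0]],
    [0.094, [0, 0, 0], [0, 0, 0]],
  ],
)

```text
time_s: 9.15
eef_pos: [0.646, -0.2646, 0.3898]
tool_rot: [0.641, -0.27, 0.657, 0.291]
force: [0.3, 0.5, 0.2]
grip_width: 0.0939
```

Run:
```python
from h import *
s=wrist_rims("w4",.098,.113,[.64,-.2565],.05)
plan(s,[.64,-.2565,.18],45)
```

```text
w4 1262 enc (0.6418 -0.2570) r 0.0333 fit [ 0.6412 -0.2566  0.0306] zmed 0.1046 max 0.1073
grasp now [ 0.6401 -0.2613  0.2099] jaw deg 46.8 F [0.26 0.53 0.18] w 0.0939 t 9.15 q6 -1.37
world d [-0.006   0.0081 -0.0298] tool d [0.0301 0.0088 0.0021] turn [ 1.8  -0.56 -2.07]
```

View pics/w4.png

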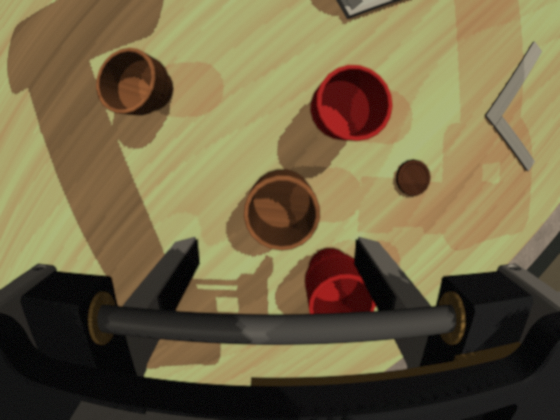

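The middle brown cup is at px (282,212) between the jaws. The reds, at (352,100) and (342,295), are off the jaw line.

send_rows(
  series=[
    [0.094, [0.0, 0.0074, 0.003], [1.8, -0.5, -2.0]],
    [0.094, [0, 0, 0], [0, 0, 0]],
    [0.094, [0.02, 0, 0], [0, 0, 0]],
    [0.094, [0.02, 0, 0], [0, 0, 0]],
    [0.094, [0, 0, 0], [0, 0, 0]],
  ],
)

```text
time_s: 9.62
eef_pos: [0.6397, -0.2518, 0.3408]
tool_rot: [0.65, -0.266, 0.656, 0.275]
force: [-0.3, -0.6, -0.9]
grip_width: 0.094
```

Run:
```python
from h import *
s=wrist_rims("w5",.098,.113,[.64,-.2565],.05)
plan(s,[.6416,-.2570,.072],45)
```

```text
w5 1843 enc (0.6416 -0.2572) r 0.0332 fit [ 0.6409 -0.2565  0.0306] zmed 0.1045 max 0.1070
grasp now [ 0.6374 -0.2502  0.1608] jaw deg 45.0 F [-0.33 -0.55 -0.86] w 0.0940 t 9.62 q6 -1.33
world d [ 0.0019 -0.0052 -0.0888] tool d [ 0.0887 -0.0064 -0.0021] turn [ 0.01 -0.17 -0.91]
```

send_rows(
  series=[
    [0.094, [0.0, -0.0064, -0.002], [0, -0.2, -0.9]],
    [0.094, [0, 0, 0], [0, 0, 0]],
    [0.094, [0.02, 0, 0], [0, 0, 0]],
    [0.094, [0.02, 0, 0], [0, 0, 0]],
    [0.094, [0, 0, 0], [0, 0, 0]],
  ],
)

```text
time_s: 10.08
eef_pos: [0.6453, -0.258, 0.3088]
tool_rot: [0.656, -0.275, 0.65, 0.268]
force: [-0.3, 1.0, -0.3]
grip_width: 0.0937
```

Run:
```python
from h import *
from station import monitor
plan(monitor.read_state(),[.6415,-.2570,.072],45)
```

```text
grasp now [ 0.6474 -0.2592  0.1288] jaw deg 45.2 F [-0.32  0.99 -0.32] w 0.0937 t 10.08 q6 -1.33
world d [-0.0038  0.001  -0.0568] tool d [ 0.0568  0.0041 -0.0021] turn [0.16 0.21 0.73]
```

send_rows(
  series=[
    [0.094, [0.0, 0.0041, -0.002], [0, 0.2, 0.7]],
    [0.094, [0, 0, 0], [0, 0, 0]],
    [0.094, [0, 0, 0], [0, 0, 0]],
  ],
)

```text
time_s: 10.33
eef_pos: [0.6414, -0.2569, 0.3128]
tool_rot: [0.654, -0.273, 0.652, 0.271]
force: [0.3, -1.0, -0.0]
grip_width: 0.0942
```

Run:
```python
from h import *
from station import monitor
plan(monitor.read_state(),[.6415,-.2570,.072],45)
```

```text
grasp now [ 0.642  -0.2572  0.1328] jaw deg 45.2 F [ 0.33 -1.04 -0.03] w 0.0942 t 10.33 q6 -1.33
world d [ 0.0001 -0.0001 -0.0608] tool d [ 0.0608  0.     -0.0001] turn [0.17 0.05 0.2 ]
```

send_rows(
  series=[
    [0.094, [0.01, 0, 0], [0, 0, 0]],
    [0.094, [0.015, 0, 0], [0, 0, 0]],
    [0.094, [0.015, 0, 0], [0, 0, 0]],
    [0.094, [0.012, 0, 0], [0, 0, 0]],
    [0.094, [0.004, 0, 0], [0, 0, 0]],
    [0.094, [0, 0, 0], [0, 0, 0]],
  ],
)

```text
time_s: 10.83
eef_pos: [0.6421, -0.2573, 0.2538]
tool_rot: [0.654, -0.274, 0.651, 0.269]
force: [0.7, -0.1, 0.3]
grip_width: 0.094
```

Run:
```python
from h import *
from station import monitor
plan(monitor.read_state(),[.6415,-.2570,.072],45)
```

```text
grasp now [ 0.6433 -0.258   0.0738] jaw deg 45.2 F [ 0.72 -0.14  0.27] w 0.0940 t 10.83 q6 -1.33
world d [-0.0006  0.0003 -0.0018] tool d [ 0.0018  0.0007 -0.0002] turn [0.17 0.1  0.42]
```

send_rows(
  series=[
    [0.094, [0.001, 0.0007, 0], [0, 0.1, 0.4]],
    [0.055, [0, 0, 0], [0, 0, 0]],
    [0.055, [0, 0, 0], [0, 0, 0]],
    [0.055, [0, 0, 0], [0, 0, 0]],
    [0.055, [0, 0, 0], [0, 0, 0]],
    [0.055, [0, 0, 0], [0, 0, 0]],
    [0.055, [0, 0, 0], [0, 0, 0]],
    [0.055, [0, 0, 0], [0, 0, 0]],
    [0.055, [0, 0, 0], [0, 0, 0]],
    [0.055, [0, 0, 0], [0, 0, 0]],
  ],
)

```text
time_s: 11.67
eef_pos: [0.6417, -0.2568, 0.2527]
tool_rot: [0.653, -0.271, 0.653, 0.272]
force: [-0.2, 0.1, -1.5]
grip_width: 0.0666
```

Run:
```python
from h import *
from station import monitor
plan(monitor.read_state(),[.6415,-.2570,.25],45)
```

```text
grasp now [ 0.6416 -0.2568  0.0727] jaw deg 45.2 F [-0.17  0.08 -1.51] w 0.0666 t 11.67 q6 -1.33
world d [-0.0002 -0.0002  0.1773] tool d [-1.773e-01  1.000e-04 -3.000e-04] turn [ 0.18 -0.01 -0.02]
```

send_rows(
  series=[
    [0.055, [-0.01, 0, 0], [0, 0, 0]],
    [0.055, [-0.015, 0, 0], [0, 0, 0]],
    [0.055, [-0.02, 0, 0], [0, 0, 0]],
    [0.055, [-0.025, 0, 0], [0, 0, 0]],
    [0.055, [-0.03, 0, 0], [0, 0, 0]],
    [0.055, [-0.03, 0, 0], [0, 0, 0]],
    [0.055, [-0.02, 0, 0], [0, 0, 0]],
    [0.055, [-0.01, 0, 0], [0, 0, 0]],
    [0.055, [0, 0, 0], [0, 0, 0]],
  ],
)

```text
time_s: 12.42
eef_pos: [0.641, -0.2562, 0.4287]
tool_rot: [0.653, -0.272, 0.652, 0.271]
force: [1.2, -1.0, -2.2]
grip_width: 0.0667
```

Run:
```python
from h import *
from station import monitor
plan(monitor.read_state(),[.4937,.0272,.24],45)
```

```text
grasp now [ 0.6413 -0.2564  0.2487] jaw deg 45.2 F [ 1.22 -0.97 -2.23] w 0.0667 t 12.42 q6 -1.33
world d [-0.1473  0.2834 -0.0087] tool d [0.0081 0.3043 0.0973] turn [0.19 0.04 0.12]
```

send_rows(
  series=[
    [0.055, [0, 0.012, 0.004], [0, 0, 0]],
    [0.055, [0, 0.024, 0.0075], [0, 0, 0]],
    [0.055, [0, 0.034, 0.011], [0, 0, 0]],
    [0.055, [0, 0.034, 0.011], [0, 0, 0]],
    [0.055, [0, 0.034, 0.011], [0, 0, 0]],
    [0.055, [0, 0.034, 0.011], [0, 0, 0]],
    [0.055, [0, 0.034, 0.011], [0, 0, 0]],
    [0.055, [0, 0.034, 0.011], [0, 0, 0]],
    [0.055, [0, 0.028, 0.009], [0, 0, 0]],
    [0.055, [0, 0.018, 0.006], [0, 0, 0]],
  ],
)

```text
time_s: 13.25
eef_pos: [0.4954, 0.0185, 0.4193]
tool_rot: [0.651, -0.267, 0.657, 0.271]
force: [-0.1, 0.9, -0.7]
grip_width: 0.0667
```

send_rows(
  series=[
    [0.055, [0, 0.006, 0.002], [0, 0, 0]],
    [0.055, [0, 0, 0], [0, 0, 0]],
    [0.055, [0, 0, 0], [0, 0, 0]],
  ],
)

```text
time_s: 13.5
eef_pos: [0.4902, 0.0273, 0.4169]
tool_rot: [0.65, -0.268, 0.657, 0.273]
force: [-0.1, -1.7, -1.7]
grip_width: 0.0664
```

Run:
```python
from h import *
from station import monitor
plan(monitor.read_state(),[.4937,.0272,.22],45)
```

```text
grasp now [0.488  0.0276 0.2369] jaw deg 45.0 F [-0.12 -1.67 -1.73] w 0.0664 t 13.50 q6 -0.96
world d [ 0.0035 -0.0001 -0.0169] tool d [ 0.0168 -0.0027  0.0026] turn [-0.   -0.41 -0.59]
```

send_rows(
  series=[
    [0.055, [0, -0.0027, 0.0026], [0, -0.4, -0.6]],
    [0.055, [0.008, 0, 0], [0, 0, 0]],
    [0.055, [0.01, 0, 0], [0, 0, 0]],
    [0.055, [0.005, 0, 0], [0, 0, 0]],
    [0.055, [0, 0, 0], [0, 0, 0]],
    [0.055, [0, 0, 0], [0, 0, 0]],
  ],
)

```text
time_s: 14.0
eef_pos: [0.4965, 0.0228, 0.3897]
tool_rot: [0.654, -0.269, 0.655, 0.268]
force: [-0.2, -0.2, -1.3]
grip_width: 0.0664
```

Run:
```python
from h import *
from station import monitor
plan(monitor.read_state(),[.4937,.0272,.2],45)
```

```text
grasp now [0.4963 0.0226 0.2097] jaw deg 44.6 F [-0.21 -0.19 -1.3 ] w 0.0664 t 14.00 q6 -0.96
world d [-0.0028  0.0044 -0.0097] tool d [0.0097 0.0051 0.0011] turn [-0.35 -0.09 -0.  ]
```

send_rows(
  series=[
    [0.055, [0, 0.005, 0.001], [-0.3, 0, 0]],
    [0.055, [0, 0, 0], [0, 0, 0]],
    [0.055, [0, 0, 0], [0, 0, 0]],
  ],
)

```text
time_s: 14.25
eef_pos: [0.4936, 0.027, 0.3893]
tool_rot: [0.653, -0.27, 0.654, 0.27]
force: [-0.9, 0.1, -2.3]
grip_width: 0.0666
```

Run:
```python
from h import *
from station import monitor,optics
s=monitor.read_state()
plan(s,[.4937,.0272,.2],45)
d=optics.read_camera("scene"); im=d["pixels"]; cv2.imwrite("pics/s2.png",cv2.resize(im[60:220,200:400],(800,640))[:600])
d=optics.read_camera("top"); im=d["pixels"]; cv2.imwrite("pics/t2.png",im)
```

```text
grasp now [0.4932 0.0268 0.2093] jaw deg 44.9 F [-0.87  0.09 -2.29] w 0.0666 t 14.25 q6 -0.96
world d [ 0.0001  0.0002 -0.0093] tool d [0.0093 0.0001 0.0003] turn [-0.07 -0.12 -0.04]
```

View pics/s2.png

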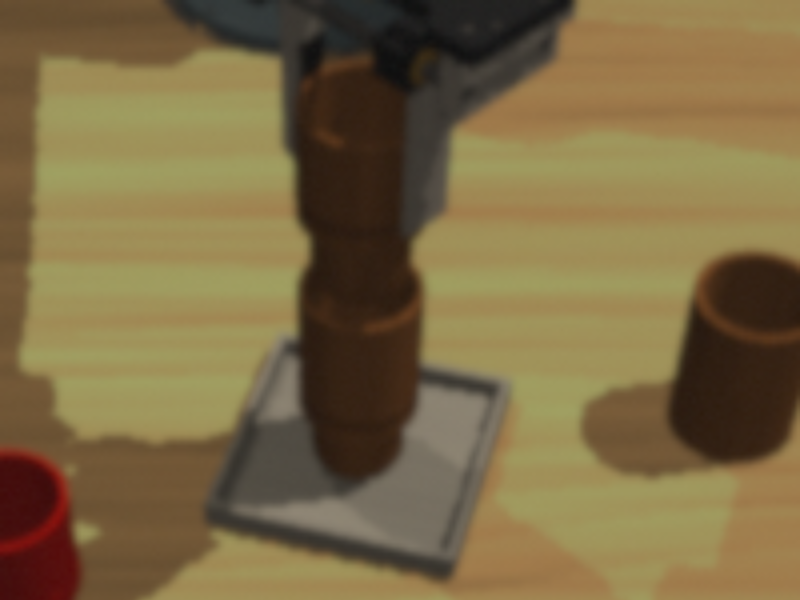

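The foot hangs concentric over the tall cup's rim (crop px (360,290)). I'll lower it in.

send_rows(
  series=[
    [0.055, [0.004, 0, 0], [0, 0, 0]],
    [0.055, [0.006, 0, 0], [0, 0, 0]],
    [0.055, [0.006, 0, 0], [0, 0, 0]],
    [0.055, [0.004, 0, 0], [0, 0, 0]],
    [0.055, [0, 0, 0], [0, 0, 0]],
  ],
)

```text
time_s: 14.77
eef_pos: [0.4936, 0.0271, 0.3681]
tool_rot: [0.653, -0.271, 0.654, 0.27]
force: [0.5, 0.7, -1.7]
grip_width: 0.0668
```

Run:
```python
from h import *
from station import monitor,optics
s=monitor.read_state()
plan(s,[.4937,.0272,.1647],45)
```

```text
grasp now [0.4935 0.0269 0.1881] jaw deg 45.0 F [ 0.5   0.74 -1.71] w 0.0668 t 14.77 q6 -0.96
world d [ 0.0001  0.0001 -0.0234] tool d [ 0.0234 -0.      0.0002] turn [-0.05 -0.06  0.04]
```

send_rows(
  series=[
    [0.055, [0.004, 0, 0], [0, 0, 0]],
    [0.055, [0.006, 0, 0], [0, 0, 0]],
    [0.055, [0.006, 0, 0], [0, 0, 0]],
    [0.055, [0.004, 0, 0], [0, 0, 0]],
    [0.055, [0, 0, 0], [0, 0, 0]],
  ],
)

```text
time_s: 15.18
eef_pos: [0.4934, 0.0271, 0.3452]
tool_rot: [0.653, -0.27, 0.654, 0.27]
force: [0.2, 0.5, -1.6]
grip_width: 0.0667
```

Run:
```python
from h import *
from station import monitor,optics
s=monitor.read_state()
plan(s,[.4937,.0272,.1647],45)
```

```text
grasp now [0.4931 0.0269 0.1652] jaw deg 44.9 F [ 0.17  0.47 -1.61] w 0.0667 t 15.18 q6 -0.96
world d [ 0.0003  0.0001 -0.0005] tool d [ 0.0005 -0.0001  0.0003] turn [-0.05 -0.11 -0.02]
```

Half a millimetre to go and no contact yet.

send_rows(
  series=[
    [0.055, [0.0015, 0, 0], [0, 0, 0]],
    [0.055, [0.0015, 0, 0], [0, 0, 0]],
    [0.055, [0, 0, 0], [0, 0, 0]],
  ],
)

```text
time_s: 15.43
eef_pos: [0.4945, 0.0269, 0.3446]
tool_rot: [0.654, -0.271, 0.653, 0.269]
force: [-0.1, -1.0, -1.3]
grip_width: 0.0666
```

Run:
```python
from h import *
from station import monitor,optics
s=monitor.read_state()
plan(s,[.4937,.0272,.1647],45)
```

```text
grasp now [0.4949 0.0265 0.1646] jaw deg 44.9 F [-0.13 -0.99 -1.27] w 0.0666 t 15.43 q6 -0.96
world d [-0.0008  0.0003  0.0001] tool d [-0.0001  0.0008 -0.0003] turn [-0.05  0.01  0.16]
```

send_rows(
  series=[
    [0.055, [0.0015, 0.0005, 0], [0, 0, 0]],
    [0.055, [0.0015, 0, 0], [0, 0, 0]],
  ],
)

```text
time_s: 15.6
eef_pos: [0.4951, 0.0271, 0.344]
tool_rot: [0.655, -0.272, 0.652, 0.269]
force: [-1.0, 0.3, 8.8]
grip_width: 0.0671
```

Run:
```python
from h import *
from station import monitor,optics
s=monitor.read_state()
plan(s,[.4937,.0272,.1647],45)
```

```text
grasp now [0.4963 0.0265 0.164 ] jaw deg 45.0 F [-0.96  0.33  8.76] w 0.0671 t 15.60 q6 -0.96
world d [-0.0014  0.0001  0.0007] tool d [-0.0007  0.0011 -0.0009] turn [-0.05  0.14  0.37]
```

Contact at the shoulder, at the expected height. I'll level out and release.

send_rows(
  series=[
    [0.055, [-0.0003, 0.0008, -0.0008], [0, 0.1, 0.3]],
    [0.07, [0, 0, 0], [0, 0, 0]],
    [0.08, [0, 0, 0], [0, 0, 0]],
    [0.094, [0, 0, 0], [0, 0, 0]],
    [0.094, [0, 0, 0], [0, 0, 0]],
    [0.094, [0, 0, 0], [0, 0, 0]],
    [0.094, [0, 0, 0], [0, 0, 0]],
  ],
)

```text
time_s: 16.18
eef_pos: [0.4939, 0.0271, 0.3442]
tool_rot: [0.654, -0.271, 0.653, 0.27]
force: [0.1, 0.6, -0.2]
grip_width: 0.0935
```

Run:
```python
from h import *
from station import monitor,optics
s=monitor.read_state()
plan(s,[.4937,.0272,.3],45)
d=optics.read_camera("scene"); im=d["pixels"]; cv2.imwrite("pics/s3.png",cv2.resize(im[60:220,200:400],(800,640))[:600])
```

```text
grasp now [0.4944 0.0271 0.1642] jaw deg 45.0 F [ 0.1   0.63 -0.22] w 0.0935 t 16.18 q6 -0.96
world d [-2.000e-04  1.000e-04  1.358e-01] tool d [-1.358e-01 -0.000e+00  1.000e-04] turn [-0.05  0.08  0.11]
```

View pics/s3.png

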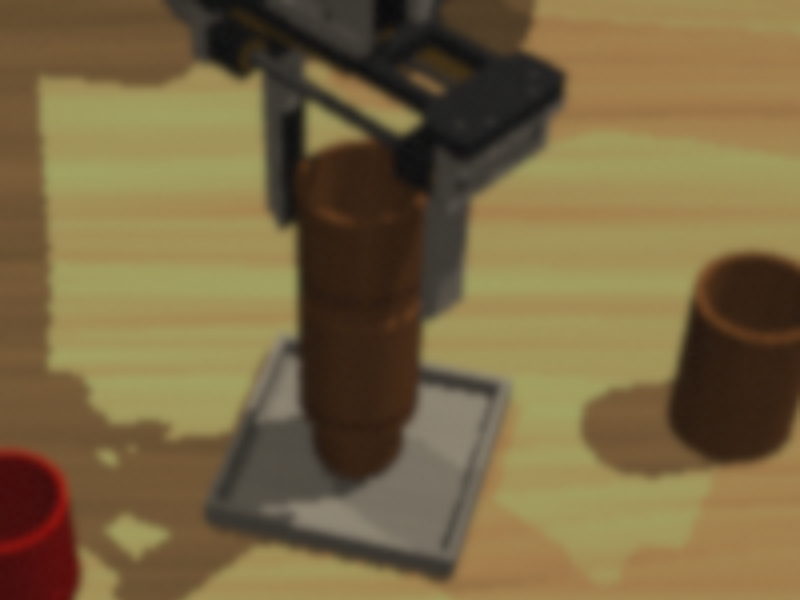

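The middle cup is seated in a straight stack (seam at crop px (360,310)). I'll rise and go to the short cup.

send_rows(
  series=[
    [0.094, [-0.01, 0, 0], [0, 0, 0]],
    [0.094, [-0.015, 0, 0], [0, 0, 0]],
    [0.094, [-0.02, 0, 0], [0, 0, 0]],
    [0.094, [-0.025, 0, 0], [0, 0, 0]],
    [0.094, [-0.025, 0, 0], [0, 0, 0]],
    [0.094, [-0.015, 0, 0], [0, 0, 0]],
    [0.094, [-0.01, 0, 0], [0, 0, 0]],
    [0.094, [0, 0, 0], [0, 0, 0]],
    [0.094, [0, 0, 0], [0, 0, 0]],
  ],
)

```text
time_s: 16.98
eef_pos: [0.4929, 0.0273, 0.4734]
tool_rot: [0.654, -0.271, 0.653, 0.27]
force: [-0.2, -0.0, 0.1]
grip_width: 0.094
```

Run:
```python
from h import *
s=wrist_rims("w6",.19,.204,[.4937,.027],.06)
plan(s,[.4464,-.281,.25],45)
```

```text
w6 1354 enc (0.4929 0.0269) r 0.0334 fit [0.4923 0.0276 0.0306] zmed 0.1964 max 0.1991
grasp now [0.4933 0.0273 0.2934] jaw deg 45.0 F [-0.21 -0.01  0.06] w 0.0940 t 16.98 q6 -0.96
world d [-0.0465 -0.3083 -0.0434] tool d [ 0.0434 -0.1852 -0.2508] turn [-0.04  0.07  0.09]
```

send_rows(
  series=[
    [0.094, [0, -0.0105, -0.014], [0, 0, 0]],
    [0.094, [0, -0.0205, -0.028], [0, 0, 0]],
    [0.094, [0, -0.0205, -0.028], [0, 0, 0]],
    [0.094, [0, -0.0205, -0.028], [0, 0, 0]],
    [0.094, [0.006, -0.0205, -0.028], [0, 0, 0]],
    [0.094, [0.01, -0.0205, -0.028], [0, 0, 0]],
    [0.094, [0.01, -0.0205, -0.028], [0, 0, 0]],
    [0.094, [0.01, -0.0205, -0.028], [0, 0, 0]],
    [0.094, [0, -0.0205, -0.028], [0, 0, 0]],
    [0.094, [0, -0.0105, -0.014], [0, 0, 0]],
  ],
)

```text
time_s: 17.87
eef_pos: [0.4418, -0.2902, 0.4205]
tool_rot: [0.649, -0.267, 0.655, 0.28]
force: [0.1, -0.4, 0.9]
grip_width: 0.094
```

send_rows(
  series=[
    [0.094, [0, 0, 0], [0, 0, 0]],
    [0.094, [0, 0, 0], [0, 0, 0]],
  ],
)

```text
time_s: 18.03
eef_pos: [0.4403, -0.2934, 0.4165]
tool_rot: [0.649, -0.263, 0.657, 0.28]
force: [0.4, 0.3, -0.1]
grip_width: 0.094
```

Run:
```python
from h import *
s=wrist_rims("w7",.078,.093,[.4474,-.281],.06)
plan(s,[.4474,-.281,.2],45)
```

```text
w7 884 enc (0.4477 -0.2801) r 0.0333 fit [ 0.4471 -0.28    0.0306] zmed 0.0846 max 0.0876
grasp now [ 0.4366 -0.2902  0.2365] jaw deg 45.2 F [ 0.43  0.26 -0.14] w 0.0940 t 18.03 q6 -1.59
world d [ 0.0071  0.0124 -0.0365] tool d [0.0365 0.0027 0.0139] turn [ 0.17 -0.1  -1.54]
```

View pics/w7.png

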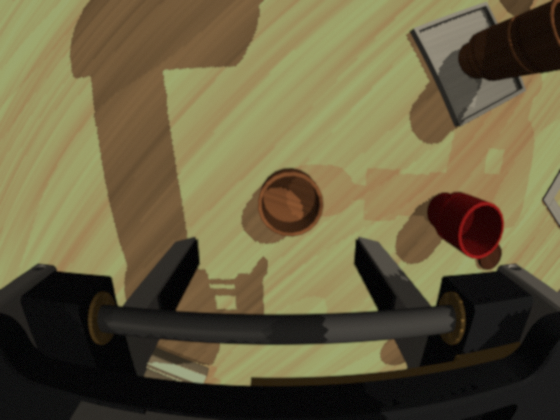

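The short cup is at px (290,202), and the stack at (510,45) looks straight.

send_rows(
  series=[
    [0.094, [0.0, 0.003, 0.0143], [0, -0.1, -1.5]],
    [0.094, [0, 0, 0], [0, 0, 0]],
    [0.094, [0.015, 0, 0], [0, 0, 0]],
    [0.094, [0.025, 0, 0], [0, 0, 0]],
    [0.094, [0.025, 0, 0], [0, 0, 0]],
    [0.094, [0.015, 0, 0], [0, 0, 0]],
    [0.094, [0, 0, 0], [0, 0, 0]],
  ],
)

```text
time_s: 18.67
eef_pos: [0.45, -0.2731, 0.3346]
tool_rot: [0.651, -0.276, 0.651, 0.276]
force: [0.1, -0.5, -0.2]
grip_width: 0.0939
```

Run:
```python
from h import *
s=wrist_rims("w8",.078,.093,[.4474,-.281],.06)
plan(s,[.4476,-.2804,.067],45)
```

```text
w8 1706 enc (0.4476 -0.2806) r 0.0334 fit [ 0.447  -0.28    0.0307] zmed 0.0846 max 0.0872
grasp now [ 0.45   -0.2732  0.1546] jaw deg 45.9 F [ 0.12 -0.53 -0.24] w 0.0939 t 18.67 q6 -1.56
world d [-0.0024 -0.0073 -0.0876] tool d [ 0.0876 -0.0033 -0.0068] turn [ 0.93 -0.02  0.01]
```

send_rows(
  series=[
    [0.094, [0.0, -0.0033, -0.0068], [0.8, 0, 0]],
    [0.094, [0, 0, 0], [0, 0, 0]],
    [0.094, [0.01, 0, 0], [0, 0, 0]],
    [0.094, [0.015, 0, 0], [0, 0, 0]],
    [0.094, [0.01, 0, 0], [0, 0, 0]],
    [0.094, [0, 0, 0], [0, 0, 0]],
  ],
)

```text
time_s: 19.22
eef_pos: [0.4496, -0.282, 0.3056]
tool_rot: [0.655, -0.276, 0.651, 0.267]
force: [0.0, -0.5, 0.1]
grip_width: 0.0937
```

Run:
```python
from h import *
from station import monitor
s=monitor.read_state()
plan(s,[.4476,-.2804,.067],45)
```

```text
grasp now [ 0.4512 -0.2838  0.1257] jaw deg 45.2 F [ 0.   -0.53  0.15] w 0.0937 t 19.22 q6 -1.56
world d [-0.002   0.0016 -0.0586] tool d [ 0.0586  0.0033 -0.0002] turn [ 0.17 -0.03  0.77]
```

send_rows(
  series=[
    [0.094, [0.0, 0.0033, 0], [0, 0, 0.75]],
    [0.094, [0, 0, 0], [0, 0, 0]],
    [0.094, [0.01, 0, 0], [0, 0, 0]],
    [0.094, [0.015, 0, 0], [0, 0, 0]],
    [0.094, [0.015, 0, 0], [0, 0, 0]],
    [0.094, [0.012, 0, 0], [0, 0, 0]],
    [0.094, [0.003, 0, 0], [0, 0, 0]],
    [0.094, [0, 0, 0], [0, 0, 0]],
  ],
)

```text
time_s: 19.88
eef_pos: [0.4478, -0.2803, 0.2499]
tool_rot: [0.653, -0.273, 0.652, 0.27]
force: [-0.6, -0.8, -0.3]
grip_width: 0.0938
```

Run:
```python
from h import *
from station import monitor
s=monitor.read_state()
plan(s,[.4476,-.2804,.067],45)
```

```text
grasp now [ 0.4484 -0.281   0.0699] jaw deg 45.2 F [-0.65 -0.76 -0.3 ] w 0.0938 t 19.88 q6 -1.56
world d [-0.0002 -0.0001 -0.0029] tool d [ 0.0029  0.0001 -0.0002] turn [ 0.17 -0.02  0.3 ]
```

send_rows(
  series=[
    [0.094, [0.003, 0, 0], [0, 0, 0.3]],
    [0.055, [0, 0, 0], [0, 0, 0]],
    [0.055, [0, 0, 0], [0, 0, 0]],
    [0.055, [0, 0, 0], [0, 0, 0]],
    [0.055, [0, 0, 0], [0, 0, 0]],
    [0.055, [0, 0, 0], [0, 0, 0]],
    [0.055, [0, 0, 0], [0, 0, 0]],
    [0.055, [0, 0, 0], [0, 0, 0]],
    [0.055, [0, 0, 0], [0, 0, 0]],
    [0.055, [0, 0, 0], [0, 0, 0]],
  ],
)

```text
time_s: 20.72
eef_pos: [0.4485, -0.2808, 0.2492]
tool_rot: [0.653, -0.273, 0.652, 0.27]
force: [0.2, -0.1, -2.2]
grip_width: 0.0665
```

Run:
```python
from h import *
from station import monitor
s=monitor.read_state()
plan(s,[.4476,-.2804,.3],45)
```

```text
grasp now [ 0.4489 -0.2814  0.0692] jaw deg 45.2 F [ 0.18 -0.05 -2.18] w 0.0665 t 20.72 q6 -1.56
world d [-0.0009  0.0004  0.2308] tool d [-0.2308  0.     -0.0004] turn [ 0.18 -0.02  0.22]
```

send_rows(
  series=[
    [0.055, [-0.01, 0, 0], [0, 0, 0.2]],
    [0.055, [-0.015, 0, 0], [0, 0, 0]],
    [0.055, [-0.02, 0, 0], [0, 0, 0]],
    [0.055, [-0.03, 0, 0], [0, 0, 0]],
    [0.055, [-0.035, 0, 0], [0, 0, 0]],
    [0.055, [-0.035, 0, 0], [0, 0, 0]],
    [0.055, [-0.035, 0, 0], [0, 0, 0]],
    [0.055, [-0.025, 0, 0], [0, 0, 0]],
    [0.055, [-0.015, 0, 0], [0, 0, 0]],
    [0.055, [0, 0, 0], [0, 0, 0]],
  ],
)

```text
time_s: 21.55
eef_pos: [0.4472, -0.2793, 0.4831]
tool_rot: [0.652, -0.27, 0.654, 0.274]
force: [0.7, 0.5, -1.2]
grip_width: 0.0667
```

Run:
```python
from h import *
from station import monitor
s=monitor.read_state()
plan(s,[.4937,.0265,.3],45)
```

```text
grasp now [ 0.4464 -0.2786  0.3031] jaw deg 45.2 F [ 0.71  0.54 -1.21] w 0.0667 t 21.55 q6 -1.56
world d [ 0.0465  0.3058 -0.0031] tool d [0.0041 0.1825 0.2497] turn [ 0.18 -0.01 -0.33]
```

send_rows(
  series=[
    [0.055, [0, 0.008, 0.011], [0, 0, -0.3]],
    [0.055, [0, 0.014, 0.019], [0, 0, 0]],
    [0.055, [0, 0.02, 0.027], [0, 0, 0]],
    [0.055, [-0.001, 0.022, 0.03], [0, 0, 0]],
    [0.055, [-0.001, 0.022, 0.03], [0, 0, 0]],
    [0.055, [-0.001, 0.022, 0.03], [0, 0, 0]],
    [0.055, [-0.001, 0.022, 0.03], [0, 0, 0]],
    [0.055, [-0.001, 0.02, 0.027], [0, 0, 0]],
    [0.055, [0, 0.014, 0.019], [0, 0, 0]],
    [0.055, [0, 0.008, 0.011], [0, 0, 0]],
  ],
)

```text
time_s: 22.38
eef_pos: [0.4872, 0.0255, 0.4742]
tool_rot: [0.649, -0.263, 0.659, 0.275]
force: [1.0, -0.3, -1.3]
grip_width: 0.0666
```

send_rows(
  series=[
    [0.055, [0, 0, 0], [0, 0, 0]],
    [0.055, [0, 0, 0], [0, 0, 0]],
  ],
)

```text
time_s: 22.55
eef_pos: [0.4859, 0.0298, 0.4706]
tool_rot: [0.646, -0.264, 0.66, 0.279]
force: [0.5, -0.6, -1.0]
grip_width: 0.0665
```

Run:
```python
from h import *
from station import monitor
s=monitor.read_state()
plan(s,[.4937,.0265,.28],45)
```

```text
grasp now [0.4813 0.0319 0.2907] jaw deg 45.2 F [ 0.54 -0.6  -1.02] w 0.0665 t 22.55 q6 -0.96
world d [ 0.0078 -0.0033 -0.0106] tool d [ 0.0104 -0.0082  0.0033] turn [ 0.17 -0.56 -1.51]
```

send_rows(
  series=[
    [0.055, [0, -0.0082, 0.0033], [0, -0.55, -1.5]],
    [0.055, [0, 0, 0], [0, 0, 0]],
    [0.055, [0, 0, 0], [0, 0, 0]],
  ],
)

```text
time_s: 22.8
eef_pos: [0.4929, 0.0259, 0.467]
tool_rot: [0.651, -0.27, 0.655, 0.272]
force: [-0.1, -0.3, -1.5]
grip_width: 0.0662
```

Run:
```python
from h import *
from station import monitor
s=monitor.read_state()
plan(s,[.4937,.0265,.276],45)
```

```text
grasp now [0.4918 0.0259 0.287 ] jaw deg 45.1 F [-0.14 -0.26 -1.49] w 0.0662 t 22.80 q6 -0.97
world d [ 0.0008  0.0006 -0.011 ] tool d [ 0.011  -0.0002  0.0011] turn [ 0.13 -0.22 -0.26]
```

send_rows(
  series=[
    [0.055, [0.004, 0, 0.001], [0, -0.2, -0.25]],
    [0.055, [0.006, 0, 0], [0, 0, 0]],
    [0.055, [0, 0, 0], [0, 0, 0]],
    [0.055, [0, 0, 0], [0, 0, 0]],
  ],
)

```text
time_s: 23.13
eef_pos: [0.4927, 0.0249, 0.4547]
tool_rot: [0.652, -0.269, 0.655, 0.271]
force: [0.2, -0.3, -1.5]
grip_width: 0.0662
```

Run:
```python
from h import *
from station import monitor,optics
s=monitor.read_state()
plan(s,[.4937,.0265,.2282],45)
d=optics.read_camera("scene"); im=d["pixels"]; cv2.imwrite("pics/s4.png",cv2.resize(im[40:200,200:400],(750,600)))
```

```text
grasp now [0.4921 0.025  0.2747] jaw deg 44.9 F [ 0.18 -0.34 -1.49] w 0.0662 t 23.13 q6 -0.96
world d [ 0.001   0.0016 -0.0465] tool d [0.0465 0.0003 0.0019] turn [-0.09 -0.12 -0.17]
```

View pics/s4.png

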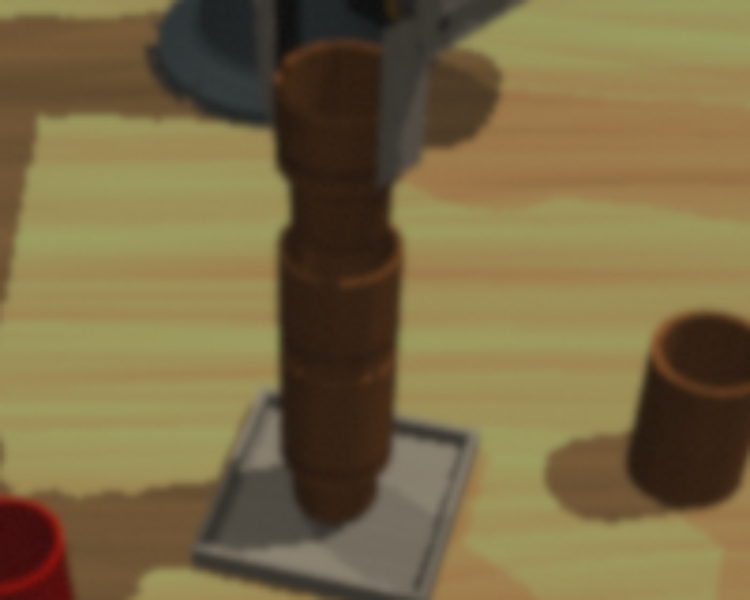

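The foot sits over the bore, roughly central (crop px (340,235)). I'll trim 2 mm along the jaws and lower.

send_rows(
  series=[
    [0.055, [0, 0.0003, 0.0019], [0, -0.1, -0.15]],
    [0.055, [0, 0, 0], [0, 0, 0]],
    [0.055, [0.003, 0, 0], [0, 0, 0]],
    [0.055, [0.004, 0, 0], [0, 0, 0]],
    [0.055, [0, 0, 0], [0, 0, 0]],
  ],
)

```text
time_s: 23.6
eef_pos: [0.494, 0.0265, 0.4476]
tool_rot: [0.654, -0.27, 0.653, 0.27]
force: [0.1, -0.3, -2.0]
grip_width: 0.0667
```

Run:
```python
from h import *
from station import monitor,optics
s=monitor.read_state()
plan(s,[.4937,.0265,.2282],45)
```

```text
grasp now [0.4941 0.0265 0.2676] jaw deg 44.9 F [ 0.05 -0.3  -1.99] w 0.0667 t 23.60 q6 -0.96
world d [-0.0003 -0.     -0.0394] tool d [ 0.0394  0.0002 -0.0002] turn [-0.1   0.02  0.03]
```

send_rows(
  series=[
    [0.055, [0.004, 0, 0], [0, 0, 0]],
    [0.055, [0.006, 0, 0], [0, 0, 0]],
    [0.055, [0.006, 0, 0], [0, 0, 0]],
    [0.055, [0.004, 0, 0], [0, 0, 0]],
    [0.055, [0, 0, 0], [0, 0, 0]],
  ],
)

```text
time_s: 24.02
eef_pos: [0.4938, 0.0266, 0.4249]
tool_rot: [0.653, -0.27, 0.654, 0.27]
force: [-0.4, 0.1, -2.6]
grip_width: 0.0663
```

Run:
```python
from h import *
from station import monitor,optics
s=monitor.read_state()
plan(s,[.4937,.0265,.2282],45)
```

```text
grasp now [0.4938 0.0266 0.2449] jaw deg 44.9 F [-0.4   0.05 -2.6 ] w 0.0663 t 24.02 q6 -0.96
world d [-0.0001 -0.0001 -0.0167] tool d [ 0.0167  0.     -0.0002] turn [-0.09 -0.   -0.01]
```

send_rows(
  series=[
    [0.055, [0.004, 0, 0], [0, 0, 0]],
    [0.055, [0.005, 0, 0], [0, 0, 0]],
    [0.055, [0.004, 0, 0], [0, 0, 0]],
    [0.055, [0.001, 0, 0], [0, 0, 0]],
  ],
)

```text
time_s: 24.35
eef_pos: [0.4938, 0.0266, 0.4093]
tool_rot: [0.653, -0.27, 0.654, 0.27]
force: [-0.5, 0.3, -1.3]
grip_width: 0.0663
```

Run:
```python
from h import *
from station import monitor,optics
s=monitor.read_state()
plan(s,[.4937,.0265,.2282],45)
```

```text
grasp now [0.4938 0.0266 0.2293] jaw deg 44.9 F [-0.48  0.28 -1.34] w 0.0663 t 24.35 q6 -0.96
world d [-0.0001 -0.0001 -0.0011] tool d [ 0.0011  0.     -0.0002] turn [-0.09 -0.01 -0.02]
```

send_rows(
  series=[
    [0.055, [0.0015, 0, 0], [0, 0, 0]],
    [0.055, [0.0015, 0, 0], [0, 0, 0]],
  ],
)

```text
time_s: 24.52
eef_pos: [0.4942, 0.0265, 0.4071]
tool_rot: [0.654, -0.27, 0.653, 0.27]
force: [-0.6, -0.7, 7.7]
grip_width: 0.0662
```

Run:
```python
from h import *
from station import monitor,optics
s=monitor.read_state()
plan(s,[.4937,.0265,.2282],45)
```

```text
grasp now [0.4944 0.0265 0.2271] jaw deg 44.9 F [-0.56 -0.68  7.66] w 0.0662 t 24.52 q6 -0.96
world d [-0.0005 -0.      0.0011] tool d [-0.0011  0.0003 -0.0004] turn [-0.09  0.04  0.07]
```

Contact at the expected height. I'll release.

send_rows(
  series=[
    [0.055, [0, 0.0003, -0.0004], [0, 0, 0]],
    [0.07, [0, 0, 0], [0, 0, 0]],
    [0.08, [0, 0, 0], [0, 0, 0]],
    [0.094, [0, 0, 0], [0, 0, 0]],
    [0.094, [0, 0, 0], [0, 0, 0]],
    [0.094, [0, 0, 0], [0, 0, 0]],
    [0.094, [0, 0, 0], [0, 0, 0]],
  ],
)

```text
time_s: 25.1
eef_pos: [0.4941, 0.0264, 0.4087]
tool_rot: [0.655, -0.271, 0.652, 0.269]
force: [1.3, -0.1, 0.6]
grip_width: 0.0933
```

Run:
```python
from h import *
from station import monitor,optics
s=monitor.read_state()
plan(s,[.493,.027,.3],45)
d=optics.read_camera("scene"); im=d["pixels"]; cv2.imwrite("pics/s5.png",cv2.resize(im[40:200,200:400],(750,600)))
```

```text
grasp now [0.495  0.0262 0.2287] jaw deg 44.9 F [ 1.25 -0.08  0.58] w 0.0933 t 25.10 q6 -0.96
world d [-0.0011  0.0006  0.0713] tool d [-0.0713  0.0009 -0.0002] turn [-0.09  0.16  0.23]
```

View pics/s5.png

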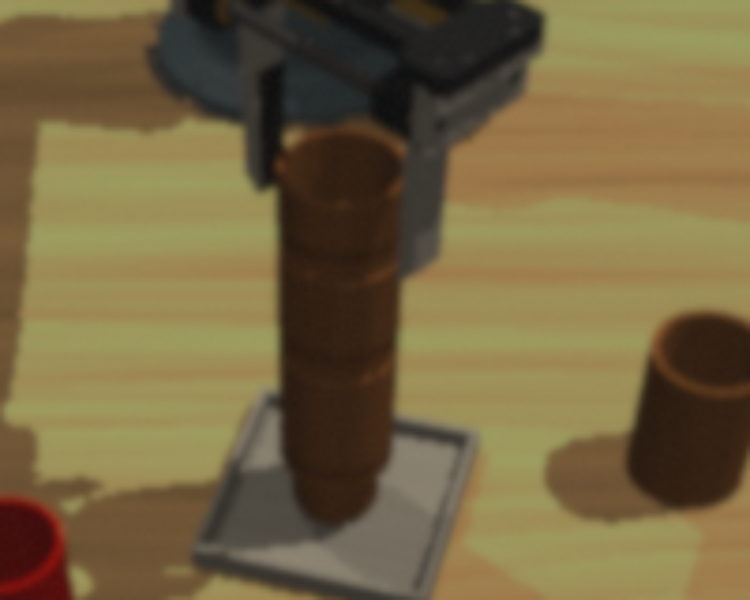

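Straight stack, with seams at crop px (340,265) and (340,365). I'll retract upward.

send_rows(
  series=[
    [0.094, [-0.008, 0.0005, 0], [0, 0.1, 0.2]],
    [0.094, [-0.012, 0, 0], [0, 0, 0]],
    [0.094, [-0.02, 0, 0], [0, 0, 0]],
    [0.094, [-0.02, 0, 0], [0, 0, 0]],
    [0.094, [-0.025, 0, 0], [0, 0, 0]],
    [0.094, [-0.02, 0, 0], [0, 0, 0]],
    [0.094, [-0.01, 0, 0], [0, 0, 0]],
    [0.094, [0, 0, 0], [0, 0, 0]],
  ],
)

```text
time_s: 25.82
eef_pos: [0.4928, 0.027, 0.5346]
tool_rot: [0.654, -0.27, 0.653, 0.27]
force: [-0.4, 0.6, -0.3]
grip_width: 0.094
```

Run:
```python
from h import *
from station import optics
s=wrist_rims("w9",.236,.252,[.493,.027],.06)
plan(s,[.493,.027,.33],45)
d0=np.load("scene0.npz"); d=optics.read_camera("scene"); cv2.imwrite("pics/s6.png",d["pixels"])
P=cloud(d); 
for n,x,y in [("pot",.461,.241),("red1",.612,-.148),("red2",.745,-.275)]:
    for dd in (d0,d):
        P=cloud(dd);m=(np.hypot(P[...,0]-x,P[...,1]-y)<.06)&(P[...,2]>.085)&(P[...,2]<.12); print(n,P[m].mean(0).round(4) if m.any() else None)
```

```text
w9 1225 enc (0.4922 0.0273) r 0.0333 fit [0.4917 0.0279 0.0305] zmed 0.2429 max 0.2459
grasp now [0.4932 0.027  0.3546] jaw deg 44.9 F [-0.39  0.56 -0.27] w 0.0940 t 25.82 q6 -0.96
world d [ 0.0002  0.     -0.0246] tool d [ 0.0246 -0.0001  0.0001] turn [-0.08  0.1   0.08]
pot [0.4653 0.2408 0.0914]
pot [0.4659 0.2407 0.0916]
red1 [ 0.6154 -0.1468  0.0969]
red1 [ 0.6159 -0.1468  0.0969]
red2 [ 0.7485 -0.2748  0.0973]
red2 [ 0.7485 -0.2748  0.0972]
```

View pics/s6.png

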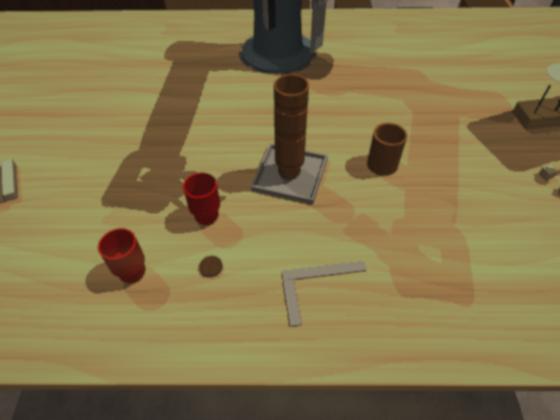

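The stack stands straight in the tray (px (290,125)), rim at 0.243–0.244 m against 0.244 expected. The bystanders are where they were, and the fingertips are about 90 mm above the rim. I'm handing in.

```bash
python3 -c "
from station import job
print(job.hand_in())"
```

```text
the job is handed in; nothing more can be done
None
```

The three cups are nested in one straight stack in the tray, and I handed the job in at about 26 s. I placed the tallest first, then the middle one, then the shortest. Each was lowered until the wrist felt light contact (8–15 N) at about the expected height, then released.

**Stack checks:** the wrist camera put the three rims at 0.1295, 0.1964 and 0.243 m, against 0.130, 0.197 and 0.244 m expected. Their centres agree within about 2 mm, which is within the calibration error.

**Bystanders:** the depth images before and after put the pot and both red cups within about 1 mm of where they started. I checked the square and the checker only by eye in the last scene picture, where they look unmoved. No check failed, but the two fixed cameras first disagreed by about 3 mm in x, so I used the wrist camera's readings for the grasps.

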